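# Bring the ringed spot under the needle and touch it

## Task

Slide the sample carrier along the bench by its upright grip, without lifting it, until the ringed spot on its metal coupon lies right under the tip of the needle stand, and let go of it. Then push the knob of the stand straight down until the needle touches the coupon inside the ring, and let the knob spring back up. The needle must not press on the carrier outside the ring; leave the yellow-capped bottle and the beaker where they stand.

Things in the scene. Friction and masses are not known exactly. Their poses are not given: they have to be found in the camera images.
- stand: needle stand, fixed to the bench. Origin: on the bench straight below the needle; its x axis points from the needle back to the column. Grey base plate 110 x 100 x 14 mm, from 70 to 180 mm behind the needle (+x); column 26 mm across, 179 mm tall, 115 mm behind the needle; arm 32 mm wide (38 mm round the spindle), 95 to 135 mm above the bench, that ends 19 mm in front of the needle. Nothing but the needle is below the arm in front of the base plate
- needle: spring-loaded spindle of the stand in one piece with its pointed steel needle below and its round knob on top; it moves straight down only. Origin: the needle's tip, 26 mm above the bench at rest. Needle 4 mm thick for 20 mm above the tip, then spindle 14 mm thick. A spring pushes it up, with about 2 N at rest and 6 N when pushed down 12 mm, where the needle meets the coupon of a carrier below it (with no carrier it stops at 14 mm)
- knob_top (a point): centre of the flat top of the black round knob (42 mm across, 20 mm tall) above the stand's arm, straight above the needle; 188 mm above the bench at rest
- carrier: loose sample carrier of about 0.45 kg, lying flat on the bench: grey plate 190 x 60 x 10 mm. Origin: centre of its underside; x along the plate from the grip to the marked end, z up. Near the +x end lies a bare metal coupon 70 x 46 x 4 mm (top 14 mm above the bench)
- mark (a point): centre of the ringed spot on top of the coupon, 65 mm from the carrier's centre along its +x and 30 mm from that end; the dark ring is 14 mm across inside and 18 mm outside; 14 mm above the bench
- grip (a point): point in the carrier's upright black grip block, 65 mm from the carrier's centre along -x, 40 mm above the bench. The block is 40 mm (carrier x) by 24 mm (carrier y) and stands from 10 to 56 mm above the bench: take it across its 24 mm, from above
- buffer_bottle: white reagent bottle with a yellow cap, 60 mm across, 118 mm tall, standing loose; origin at the centre of its underside. Leave alone
- beaker: empty clear beaker 56 mm across, 70 mm tall, standing loose; origin at the centre of its underside. Leave alone

How it is judged:
On the way, in this order (a step that is already met when the one before it is completed fails the run):
1. the ringed spot lies under the needle tip (tip within the ring, 7 mm of its centre) and the carrier is let go and at rest (horizontal distance between mark and needle below 0.007 m and contact force between each of the arm, the fingers and carrier below 0.2 N and linear speed of carrier below 0.01 m/s), for 0.2 s.
2. the needle, pushed down, touches the coupon inside the ring (contact force between needle and carrier above 0.3 N and height (world z) of needle below 0.017 m and horizontal distance between mark and needle below 0.007 m), for 0.1 s.
At the end, for the whole second after the job is handed in: The carrier lies flat and at rest on the bench with the centre of its ringed spot within 7 mm (seen from above) of the needle tip, and the knob is up again (within 2 mm) (horizontal distance between mark and needle below 0.007 m and height (world z) of needle above 0.024 m and height (world z) of carrier below 0.003 m and angle between carrier's own z axis and vertical below 0.05 rad and linear speed of carrier below 0.01 m/s); the robot touches nothing.
It fails at once if the carrier is lifted (more than 10 mm) or tipped (more than 0.15 rad) (height (world z) of carrier above 0.01 m or angle between carrier's own z axis and vertical above 0.15 rad).
It fails at once if the needle presses on the carrier outside the ring (more than 9 mm from its centre) (contact force between needle and carrier above 0.5 N and horizontal distance between mark and needle above 0.009 m).
It fails at once if the bottle or the beaker is moved by more than 30 mm (distance of any of buffer_bottle, beaker from where it was at the start of the episode above 0.03 m).
It also fails if it takes over 54 s, if anything falls off the work surface, if the arm or the gripper's body presses on something with over 40 N, if the wrist force passes 120 N, or if a joint passes its speed limit or range.

## Robot

A 6-joint arm with a two-finger parallel gripper is mounted at the origin on a cart in front of the work surface, level with it; the furniture and walls round the work are solid. World frame = base frame: x ahead of the robot, y to its left, z up, the work surface at z = 0. Lengths are in m, angles in rad, forces in N, time in s.
With the tool pointing down it reaches from about 0.35 to 0.925 m from the base axis. Payload 6.4 kg.
Tool frame: the origin (TCP) lies at the centre of the arm's flange, where the gripper is bolted on; the fingertips stand 199 mm ahead of it and the grasp point (between the pads) lies 180 mm ahead of it; z points along the fingers, y is the direction in which the jaws open and shut (so a half turn about z gives the same grasp; the last joint's range is limited). The gripper opens to 94 mm and grips with 3 to 60 N. Pads are 16 mm wide; open, the fingers measure 119 mm over their backs; the gripper's body (75 mm by 177 mm) begins 78 mm behind the grasp point.
Start: joints at [0.98, 0.245, 1.558, -0, 1.339, -0.174], TCP at [0.263, 0.594, 0.405] pointing down, gripper open.
Joint ranges: [-3.13, 3.13], [-1.02, 2.26], [0.13, 2.54], [-0.95, 4.09], [0.21, 2.88], [-2.74, 2.74]. Speed limits (rad/s): [2.57, 2.57, 3.14, 3.14, 3.14, 3.14].

## Interface

Orientations are given as a unit quaternion [w, x, y, z].
In Python, from plant import robot gives the robot as it stands. The module is installed in compiled form; this text tells all that it offers.
- The arm moves only by the shell command python3 -m pendant 'ROWS' [FORCE]. ROWS is JSON, a list of rows, each an object of numbers: "dx", "dy", "dz": the shift along the tool's x, y, z in m; "ax", "ay", "az": the turn, a rotation vector about the tool's x, y, z in degrees; "claw": the opening, from 0 (shut) to 1 (fully open). A call has 1 to 12 rows; each row is the pose to reach, as a shift and turn from the pose measured when the call began, along the tool's axes at that moment; what a row does not reach only later rows make up. A row lasts 1/10 s, in which the tool goes at most 50 mm and 8.59 degrees, less where a joint would pass 70% of its speed; a pose out of reach is approached as far as the arm can. A call with a gripper value outside its range is refused whole. The fingers move at their own pace and stop on an object; FORCE is the grip in N (left out, the last holds). Time passes only in rows, so rows that repeat a pose let the fingers close. It gives the time, the measured TCP pose, the force and the opening at its end, in the units of the state.
- robot.get_state(): the state, without advancing time (a new reading comes with each control period).
- robot.snapshot(name): name is "side" or "top" or "wrist"; returns the picture (384x512x3 uint8, red, green, blue); there is no depth.
- robot.camera_params(name): a dict with "intrinsics" (3x3 intrinsics, pixels), "T" (4x4, takes a point from camera to world coordinates). Camera axes: x right, y down, z forward; pixel columns grow to the right and rows downward; lengths in m; the calibration is good to about 2 mm. A picture is of the moment at which its call begins: read the wrist's pose just before it. camera_params takes no time and is no camera call; for the wrist camera it gives the pose at the moment of the call.
- robot.sign_off(): hands the job in, once; it reports no verdict.
The state is a dict: "t": time; "joint_pos": joint angles; "qd": joint speeds; "joint_efforts": joint torques, N m; "tcp_pos": TCP position; "tcp_rot": TCP orientation; "force": force on the tool from outside, world axes, zero at the start; "wrist_torque": the same for the moment, N m; "grip_width": finger opening in m.
Only numpy, scipy, OpenCV 4.12 (cv2) and the standard library are available. Lean on these libraries where they do the work, as an engineer would, in place of code of your own. Each camera call takes 0.05 s, during which the arm holds its last target.

## Working session

There is one attempt and no reset: what is moved stays moved. The work goes in short steps, Python scripts to look and compute and a shell command to move; the robot and the scene stay as the last step left them, time stands still between calls to the robot, and variables do not carry over. Pictures are saved under pics/ and viewed, and the job is handed in when it is done.

```bash
mkdir -p pics
python3 - <<'E'
from plant import robot
import cv2
s=robot.get_state(); print(s)
for n in("side","top","wrist"):
    p=robot.camera_params(n); print(n,p)
    cv2.imwrite(f"pics/{n}0.png",robot.snapshot(n)[:,:,::-1])
E
```

```text
{'t': 0.0, 'joint_pos': array([ 9.79903169e-01,  2.45779908e-01,  1.55901447e+00, -2.77074369e-05,
        1.33870120e+00, -1.74122542e-01]), 'qd': array([ 6.94837823e-05, -1.68046101e-03, -3.01687096e-04,  7.23442113e-04,
       -1.25740895e-03, -2.15796149e-03]), 'joint_efforts': array([ 2.17554452e-04, -4.15837455e+01, -3.14604771e+01,  6.85291551e-02,
        3.31641105e-02, -1.24493486e-04]), 'tcp_pos': array([0.26300513, 0.59416072, 0.40356662]), 'tcp_rot': array([-3.42627490e-04,  2.06877186e-01,  9.78366457e-01, -8.87734987e-04]), 'force': array([ 1.05754751, -0.42719204, -0.34557092]), 'wrist_torque': array([-0.0580201 , -0.06622971, -0.01285089]), 'grip_width': 0.0936886580752021}
side {'intrinsics': array([[443.24506851,   0.        , 253.41879392],
       [  0.        , 443.24506851, 191.51588088],
       [  0.        ,   0.        ,   1.        ]]), 'T': array([[ 0.93082097, -0.25655372,  0.26029314,  0.29690741],
       [-0.36545218, -0.64532714,  0.6708186 , -0.68526799],
       [-0.00412678, -0.71953671, -0.69444215,  0.83228092],
       [ 0.        ,  0.        ,  0.
[... 369 characters left out ...]
-03],
       [ 7.91463942e-03, -1.24322439e-01, -9.92210305e-01,
         1.26069326e+00],
       [ 0.00000000e+00,  0.00000000e+00,  0.00000000e+00,
         1.00000000e+00]])}
wrist {'intrinsics': array([[310.41943328,   0.        , 255.78180773],
       [  0.        , 310.41943328, 196.07754627],
       [  0.        ,   0.        ,   1.        ]]), 'T': array([[ 4.05718826e-01,  8.87808355e-01,  2.17229279e-01,
         2.00289275e-01],
       [ 9.13997698e-01, -3.93920350e-01, -9.71337545e-02,
         6.21366443e-01],
       [-6.65125301e-04,  2.37956053e-01, -9.71275694e-01,
         3.84879451e-01],
       [ 0.00000000e+00,  0.00000000e+00,  0.00000000e+00,
         1.00000000e+00]])}
```

View pics/side0.png

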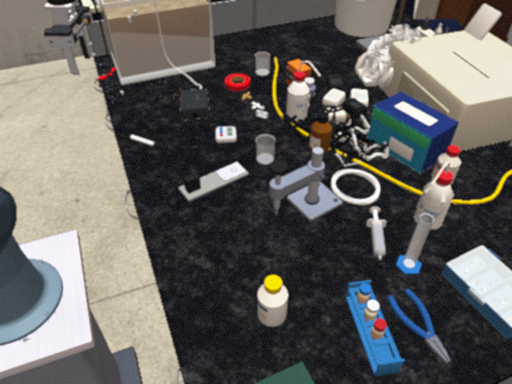

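View pics/top0.png

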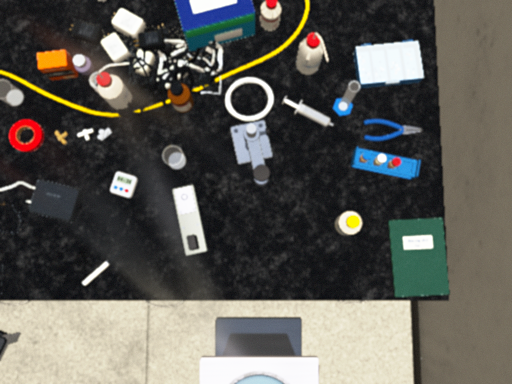

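View pics/wrist0.png

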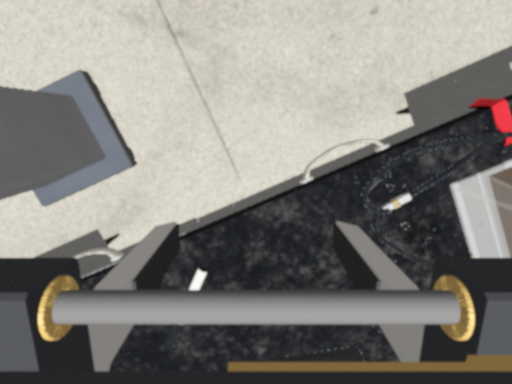

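The top view shows the stand with its black knob at about (261,174), the carrier with its grip at (193,241) and marked end at (183,195), the beaker at (174,157) and the bottle at (349,222). I'll enlarge these next.

Run:
```python
import cv2
a=cv2.imread("pics/top0.png")[110:270,150:290]
cv2.imwrite("pics/top0c.png",cv2.resize(a,None,fx=3.75,fy=3.75,interpolation=cv2.INTER_CUBIC))
a=cv2.imread("pics/side0.png")[120:230,170:350]
cv2.imwrite("pics/side0c.png",cv2.resize(a,None,fx=4.4,fy=4.4,interpolation=cv2.INTER_CUBIC))
```

```text
(no output)
```

View pics/top0c.png

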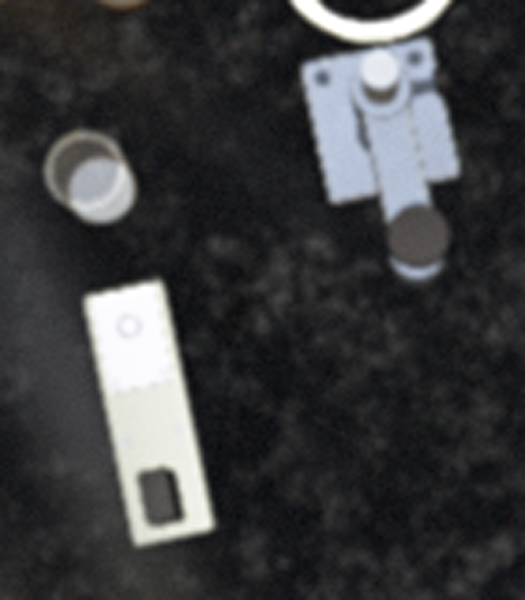

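View pics/side0c.png

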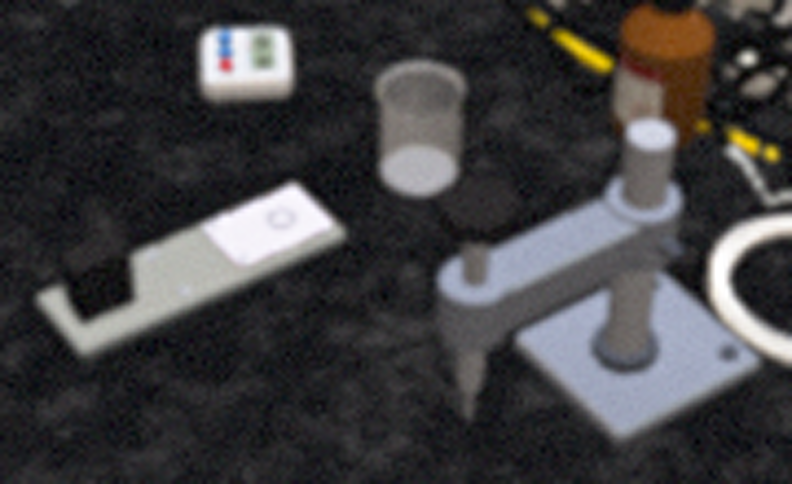

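```bash
cat > h.py <<'E'
import numpy as np
from plant import robot
def px(cam,u,v,z):
    p=robot.camera_params(cam);K,T=p["intrinsics"],p["T"]
    d=T[:3,:3]@np.linalg.inv(K)@[u,v,1];o=T[:3,3]
    return (o+d*(z-o[2])/d[2])[:2]
def proj(cam,P):
    p=robot.camera_params(cam);c=np.linalg.inv(p["T"])@[*P,1];q=p["intrinsics"]@c[:3];return q[:2]/q[2]
def crop(U,V,ox,oy,f): return (U+.5)/f-.5+ox,(V+.5)/f-.5+oy
E
python3 - <<'E'
from h import *
t=lambda U,V,z:px("top",*crop(U,V,150,110,3.75),z).round(4)
s=lambda U,V,z:px("side",*crop(U,V,170,120,4.4),z).round(4)
print("knob top",t(418,235,.188),"tip side",s(469,420,.026),"knob side",s(482,203,.188))
print("column top", t(379,70,.179), s(652,132,.179))
print("mark",t(129,325,.014),s(281,218,.014))
for c,z in (((84,297),.01),((162,280),.01),((214,529),.01),((136,546),.01)): print("corner",t(*c,z))
print("side corners",s(38,299,.010),s(84,347,.010),s(345,234,.01),)
print("grip",t(158,496,.056))
print("bottle", px("top",352,222,.118),"beaker bottom",t(101,190,0),s(418,172,0))
print(proj("top",[.263,.594,.2]))
E
```

```text
knob top [ 0.6225 -0.0037] tip side [ 0.6209 -0.0057] knob side [ 0.6218 -0.0072]
column top [0.7343 0.0219] [0.7342 0.0219]
mark [0.5871 0.2093] [0.5846 0.2099]
corner [0.6086 0.2439]
corner [0.6216 0.1861]
corner [0.4366 0.1444]
corner [0.4242 0.2013]
side corners [0.4222 0.1983] [0.4373 0.1474] [0.6186 0.1847]
grip [0.4592 0.1793]
bottle [ 0.50787728 -0.23533183] beaker bottom [0.6922 0.235 ] [0.6899 0.2354]
[ -1.12974398 326.11558667]
```

```bash
cat >> h.py <<'E'
from scipy.spatial.transform import Rotation as Ro
def goto(P,yaw):
    """world TCP target, yaw of tool y (deg), tool down -> row"""
    s=robot.get_state();w,x,y,z=s["tcp_rot"];R=Ro.from_quat([x,y,z,w])
    a=np.radians(yaw);Y=np.array([np.cos(a),np.sin(a),0]);Z=np.array([0,0,-1.]);X=np.cross(Y,Z)
    D=R.inv()*Ro.from_matrix(np.c_[X,Y,Z])
    print("t",s["t"],"tcp",s["tcp_pos"].round(4),"F",s["force"].round(2),"w",round(s["grip_width"],4),"q",s["joint_pos"].round(2))
    print("d mm",(1000*R.inv().apply(np.array(P)-s["tcp_pos"])).round(1),"rv",np.degrees(D.as_rotvec()).round(2))
E
python3 -c "
from h import *
goto([.4594,.1796,.34],102.9)"
```

```text
t 0.15 tcp [0.2631 0.5942 0.4038] F [-0.13 -0.6   0.15] w 0.0943 q [ 0.98  0.25  1.56 -0.    1.34 -0.17]
d mm [-347.4 -299.5   64.2] rv [ -0.07  -0.04 -36.78]
```

```bash
python3 -m pendant '[{"dx":-0.347,"dy":-0.2995,"dz":0.064,"az":-36.8,"claw":1},{"dx":-0.347,"dy":-0.2995,"dz":0.064,"az":-36.8,"claw":1},{"dx":-0.347,"dy":-0.2995,"dz":0.064,"az":-36.8,"claw":1},{"dx":-0.347,"dy":-0.2995,"dz":0.064,"az":-36.8,"claw":1},{"dx":-0.347,"dy":-0.2995,"dz":0.064,"az":-36.8,"claw":1},{"dx":-0.347,"dy":-0.2995,"dz":0.064,"az":-36.8,"claw":1},{"dx":-0.347,"dy":-0.2995,"dz":0.064,"az":-36.8,"claw":1},{"dx":-0.347,"dy":-0.2995,"dz":0.064,"az":-36.8,"claw":1},{"dx":-0.347,"dy":-0.2995,"dz":0.064,"az":-36.8,"claw":1},{"dx":-0.347,"dy":-0.2995,"dz":0.064,"az":-36.8,"claw":1},{"dx":-0.347,"dy":-0.2995,"dz":0.064,"az":-36.8,"claw":1},{"dx":-0.347,"dy":-0.2995,"dz":0.064,"az":-36.8,"claw":1}]'
python3 - <<'E'
from h import *
import cv2
goto([.4594,.1796,.22],102.9)
cv2.imwrite("pics/w1.png",robot.snapshot("wrist")[:,:,::-1])
print(proj("wrist",[.4594,.1796,.056]),proj("wrist",[.586,.209,.014]))
E
```

```text
t 0.15 tcp [0.2631 0.5942 0.4038] F [-0.13 -0.6   0.15] w 0.0943 q [ 0.98  0.25  1.56 -0.    1.34 -0.17]
d mm [-347.4 -299.4  184.2] rv [ -0.07  -0.04 -36.78]
[ 34.39197073 437.50836125] [114.48180404 463.06629278]invalid input at $[0]: expected keys dx, dy, dz, ax, ay, az, claw
```

View pics/w1.png

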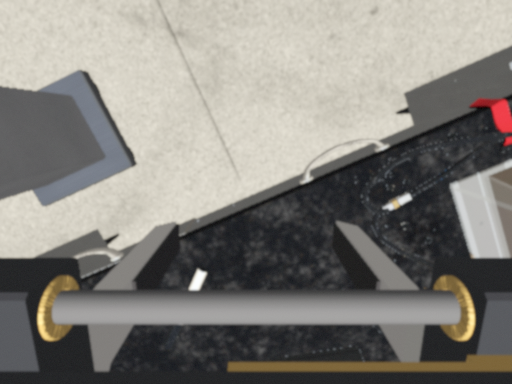

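The call was refused because every row needs all the keys, so the picture shows the unchanged start view. I'll send it again with every key.

```bash
python3 -m pendant '[{"dx":-0.347,"dy":-0.2995,"dz":0.064,"ax":0,"ay":0,"az":-36.8,"claw":1},{"dx":-0.347,"dy":-0.2995,"dz":0.064,"ax":0,"ay":0,"az":-36.8,"claw":1},{"dx":-0.347,"dy":-0.2995,"dz":0.064,"ax":0,"ay":0,"az":-36.8,"claw":1},{"dx":-0.347,"dy":-0.2995,"dz":0.064,"ax":0,"ay":0,"az":-36.8,"claw":1},{"dx":-0.347,"dy":-0.2995,"dz":0.064,"ax":0,"ay":0,"az":-36.8,"claw":1},{"dx":-0.347,"dy":-0.2995,"dz":0.064,"ax":0,"ay":0,"az":-36.8,"claw":1},{"dx":-0.347,"dy":-0.2995,"dz":0.064,"ax":0,"ay":0,"az":-36.8,"claw":1},{"dx":-0.347,"dy":-0.2995,"dz":0.064,"ax":0,"ay":0,"az":-36.8,"claw":1},{"dx":-0.347,"dy":-0.2995,"dz":0.064,"ax":0,"ay":0,"az":-36.8,"claw":1},{"dx":-0.347,"dy":-0.2995,"dz":0.064,"ax":0,"ay":0,"az":-36.8,"claw":1},{"dx":-0.347,"dy":-0.2995,"dz":0.064,"ax":0,"ay":0,"az":-36.8,"claw":1},{"dx":-0.347,"dy":-0.2995,"dz":0.064,"ax":0,"ay":0,"az":-36.8,"claw":1}]'
python3 - <<'E'
from h import *
import cv2
goto([.4594,.1796,.22],102.9)
cv2.imwrite("pics/w2.png",robot.snapshot("wrist")[:,:,::-1])
print(proj("wrist",[.4594,.1796,.056]),proj("wrist",[.586,.209,.014]))
E
```

```text
t: 1.4
tcp_pos: [0.459, 0.1799, 0.3402]
tcp_rot: [-0.001, -0.112, 0.994, -0.0]
force: [-0.6, 0.8, 0.9]
grip_width: 0.094
t 1.4 tcp [0.459  0.1799 0.3402] F [-0.62  0.76  0.94] w 0.094 q [ 0.14 -0.06  2.01 -0.    1.19 -1.65]
d mm [ -0.5  -0.3 120.2] rv [-0.02 -0.06 -0.03]
[255.48187379 200.62296698] [255.88250589 303.91562339]
```

View pics/w2.png

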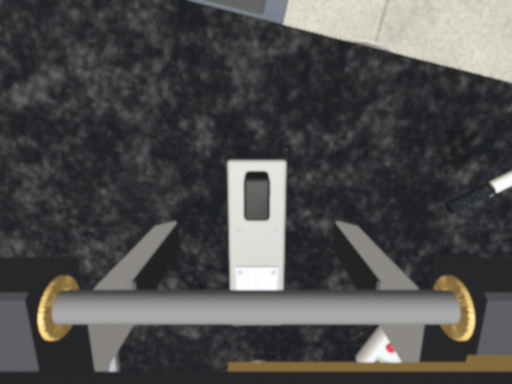

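The wrist view shows the carrier squarely aligned. The grip top is at (257,200), against a predicted (255.5,200.6), so I'll descend and grasp.

```bash
python3 -m pendant '[{"dx":0,"dy":0,"dz":0.04,"ax":0,"ay":0,"az":0,"claw":1},{"dx":0,"dy":0,"dz":0.08,"ax":0,"ay":0,"az":0,"claw":1},{"dx":0,"dy":0,"dz":0.11,"ax":0,"ay":0,"az":0,"claw":1},{"dx":0,"dy":0,"dz":0.12,"ax":0,"ay":0,"az":0,"claw":1},{"dx":0,"dy":0,"dz":0.12,"ax":0,"ay":0,"az":0,"claw":1},{"dx":0,"dy":0,"dz":0.12,"ax":0,"ay":0,"az":0,"claw":0.6},{"dx":0,"dy":0,"dz":0.12,"ax":0,"ay":0,"az":0,"claw":0.35},{"dx":0,"dy":0,"dz":0.12,"ax":0,"ay":0,"az":0,"claw":0.1},{"dx":0,"dy":0,"dz":0.12,"ax":0,"ay":0,"az":0,"claw":0.1},{"dx":0,"dy":0,"dz":0.12,"ax":0,"ay":0,"az":0,"claw":0.1},{"dx":0,"dy":0,"dz":0.12,"ax":0,"ay":0,"az":0,"claw":0.1},{"dx":0,"dy":0,"dz":0.12,"ax":0,"ay":0,"az":0,"claw":0.1}]' 20
```

```text
t: 2.65
tcp_pos: [0.4587, 0.1803, 0.2203]
tcp_rot: [-0.0, -0.113, 0.994, -0.0]
force: [0.2, -0.5, -0.2]
grip_width: 0.0415
```

```bash
python3 -m pendant '[{"dx":0,"dy":0,"dz":0,"ax":0,"ay":0,"az":0,"claw":0.1},{"dx":0,"dy":0,"dz":0,"ax":0,"ay":0,"az":0,"claw":0.1},{"dx":0,"dy":0,"dz":0,"ax":0,"ay":0,"az":0,"claw":0.1},{"dx":0,"dy":0,"dz":0,"ax":0,"ay":0,"az":0,"claw":0.1},{"dx":0,"dy":0,"dz":0,"ax":0,"ay":0,"az":0,"claw":0.1}]' 20
python3 - <<'E'
from h import *
import cv2
goto([.4587+.0355,.1803-.2142,.22],103.3)
cv2.imwrite("pics/w3.png",robot.snapshot("wrist")[:,:,::-1])
for n in("side","top"): cv2.imwrite(f"pics/{n}3.png",robot.snapshot(n)[:,:,::-1])
a=cv2.imread("pics/top3.png")[110:270,150:290]
cv2.imwrite("pics/top3c.png",cv2.resize(a,None,fx=3.75,fy=3.75,interpolation=cv2.INTER_CUBIC))
E
```

```text
t: 3.15
tcp_pos: [0.4587, 0.1803, 0.2203]
tcp_rot: [-0.0, -0.113, 0.994, -0.0]
force: [0.2, -1.0, 0.2]
grip_width: 0.0242
t 3.15 tcp [0.4587 0.1803 0.2203] F [ 0.19 -1.03  0.23] w 0.0242 q [ 0.14  0.14  2.06 -0.    0.94 -1.65]
d mm [  13.3 -216.7    0.4] rv [-0.02 -0.06 -0.36]
```

View pics/side3.png

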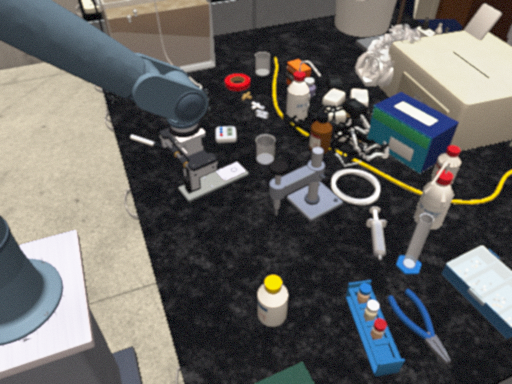

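View pics/top3c.png

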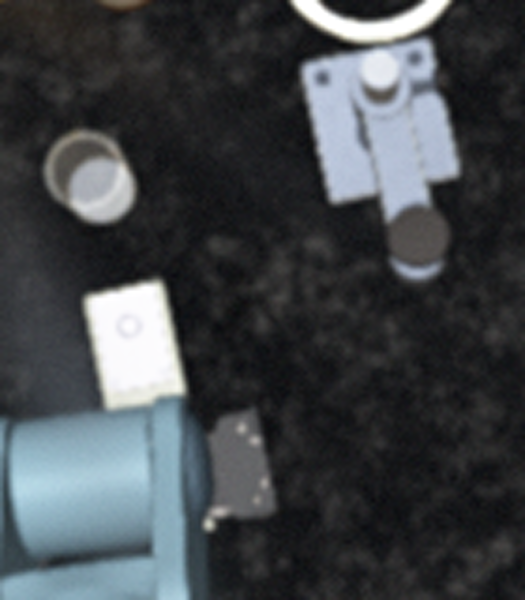

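Gripped: the width is 24.2 mm and the top picture shows the carrier undisturbed (ring still at crop (129,325)). Next I'll slide it.

```bash
python3 -m pendant '[{"dx":0.001,"dy":-0.015,"dz":0,"ax":0,"ay":0,"az":0,"claw":0.1},{"dx":0.002,"dy":-0.035,"dz":0,"ax":0,"ay":0,"az":0,"claw":0.1},{"dx":0.003,"dy":-0.055,"dz":0,"ax":0,"ay":0,"az":0,"claw":0.1},{"dx":0.005,"dy":-0.078,"dz":0,"ax":0,"ay":0,"az":0,"claw":0.1},{"dx":0.006,"dy":-0.101,"dz":0,"ax":0,"ay":0,"az":0,"claw":0.1},{"dx":0.008,"dy":-0.124,"dz":0,"ax":0,"ay":0,"az":0,"claw":0.1},{"dx":0.009,"dy":-0.147,"dz":0,"ax":0,"ay":0,"az":0,"claw":0.1},{"dx":0.01,"dy":-0.168,"dz":0,"ax":0,"ay":0,"az":0,"claw":0.1},{"dx":0.011,"dy":-0.188,"dz":0,"ax":0,"ay":0,"az":0,"claw":0.1},{"dx":0.012,"dy":-0.203,"dz":0,"ax":0,"ay":0,"az":0,"claw":0.1},{"dx":0.013,"dy":-0.213,"dz":0,"ax":0,"ay":0,"az":0,"claw":0.1},{"dx":0.013,"dy":-0.217,"dz":0,"ax":0,"ay":0,"az":0,"claw":0.1}]' 20
python3 - <<'E'
from h import *
import cv2
goto([.4587+.0355,.1803-.2142,.22],103.3)
for n in("side","top"): cv2.imwrite(f"pics/{n}4.png",robot.snapshot(n)[:,:,::-1])
a=cv2.imread("pics/top4.png")[110:270,200:340]
cv2.imwrite("pics/top4c.png",cv2.resize(a,None,fx=3.75,fy=3.75,interpolation=cv2.INTER_CUBIC))
a=cv2.imread("pics/side4.png")[140:250,190:350]
cv2.imwrite("pics/side4c.png",cv2.resize(a,None,fx=5,fy=5,interpolation=cv2.INTER_CUBIC))
E
```

```text
t: 4.5
tcp_pos: [0.4946, -0.0346, 0.2203]
tcp_rot: [-0.001, -0.112, 0.994, 0.0]
force: [-1.6, 3.0, 0.9]
grip_width: 0.0238
t 4.5 tcp [ 0.4946 -0.0346  0.2203] F [-1.61  3.02  0.89] w 0.0238 q [-0.3   0.15  2.05 -0.    0.94 -2.09]
d mm [0.2 0.7 0.3] rv [ 0.02 -0.08 -0.4 ]
```

View pics/side4c.png

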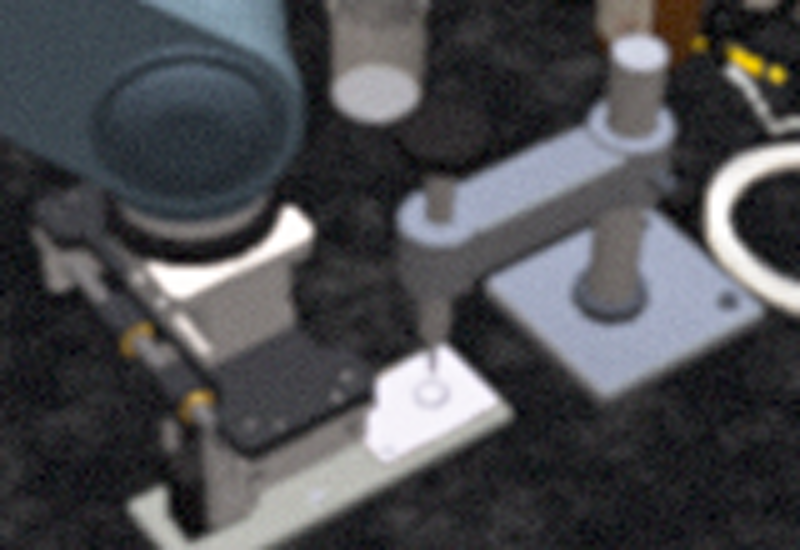

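View pics/top4c.png

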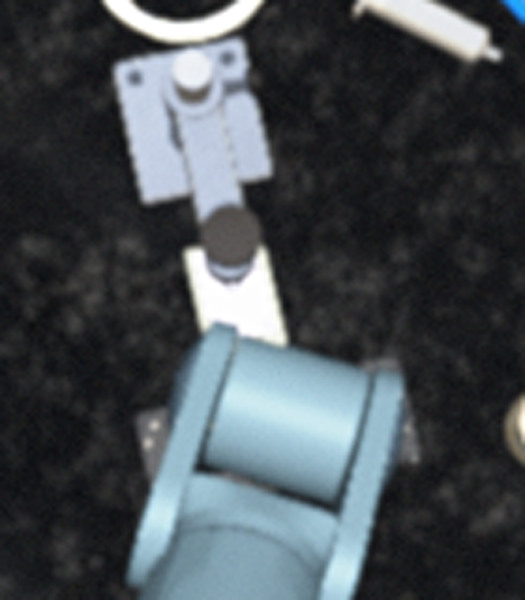

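Run:
```python
from h import *
import cv2
s=lambda U,V,z:px("side",*crop(U,V,190,140,5),z).round(4)
print("tip",s(432,376,.026),s(434,374,.026),"mark",s(432,393.5,.014))
u=proj("side",[.6215,-.0052,.014]);print((u-[190,140])*5)
t=lambda U,V,z:px("top",*crop(U,V,200,110,3.75),z).round(4)
print("knob",t(231,234,.188)); 
for c in ((183,250),(266,246),(287,340)):print(t(*c,.012))
a=cv2.imread("pics/side4.png")[190:240,255:300]
cv2.imwrite("pics/side4d.png",cv2.resize(a,None,fx=12,fy=12,interpolation=cv2.INTER_CUBIC))
```

```text
tip [ 0.6208 -0.0046] [ 0.6223 -0.0038] mark [ 0.6208 -0.0055]
[430.97315404 390.76272767]
knob [ 0.6231 -0.004 ]
[0.6443 0.0303]
[ 0.6474 -0.0319]
[ 0.5765 -0.0473]
```

View pics/side4d.png

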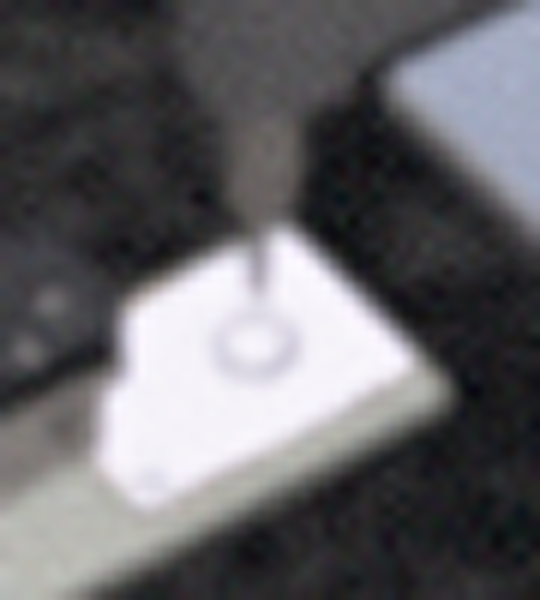

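Run:
```python
from h import *
s=lambda U,V,z:px("side",*crop(U,V,255,190,12),z).round(4)
for v in (298,304): print("tip",s(260,v,.026))
print("mark",s(256.5,345,.014))
goto([.4946,-.0346,.2203],103.3)
```

```text
tip [ 0.6219 -0.0035]
tip [ 0.6212 -0.0051]
mark [ 0.6207 -0.0054]
t 4.6 tcp [ 0.4946 -0.0344  0.2203] F [-0.47 -2.41 -1.17] w 0.024 q [-0.3   0.15  2.05 -0.    0.94 -2.09]
d mm [ 0.  -0.1  0. ] rv [-0.07 -0.07 -0.38]
```

The side view puts the ring about 1 mm from the point under the tip. I'll apply that small correction and release.

```bash
python3 -m pendant '[{"dx":-0.001,"dy":0.001,"dz":0,"ax":0,"ay":0,"az":0,"claw":0.1},{"dx":-0.001,"dy":0.001,"dz":0,"ax":0,"ay":0,"az":0,"claw":0.1},{"dx":-0.001,"dy":0.001,"dz":0,"ax":0,"ay":0,"az":0,"claw":0.6},{"dx":-0.001,"dy":0.001,"dz":0,"ax":0,"ay":0,"az":0,"claw":0.6},{"dx":-0.001,"dy":0.001,"dz":0,"ax":0,"ay":0,"az":0,"claw":0.6},{"dx":-0.001,"dy":0.001,"dz":0,"ax":0,"ay":0,"az":0,"claw":0.6},{"dx":-0.001,"dy":0.001,"dz":0,"ax":0,"ay":0,"az":0,"claw":0.6},{"dx":-0.001,"dy":0.001,"dz":0,"ax":0,"ay":0,"az":0,"claw":0.6}]' 20
python3 - <<'E'
from h import *
import cv2
goto([.6217,-.0046,.43],103.3)
cv2.imwrite("pics/side5.png",robot.snapshot("side")[:,:,::-1])
a=cv2.imread("pics/side5.png")[190:240,255:300]
cv2.imwrite("pics/side5d.png",cv2.resize(a,None,fx=12,fy=12,interpolation=cv2.INTER_CUBIC))
E
```

```text
t: 5.4
tcp_pos: [0.4954, -0.0332, 0.2203]
tcp_rot: [-0.001, -0.113, 0.994, -0.001]
force: [-0.2, -0.2, 0.3]
grip_width: 0.0565
t 5.4 tcp [ 0.4954 -0.0332  0.2203] F [-0.24 -0.24  0.27] w 0.0565 q [-0.3   0.15  2.05 -0.    0.94 -2.09]
d mm [-129.3   -0.6 -209.8] rv [-0.07 -0.07 -0.38]
```

View pics/side5d.png

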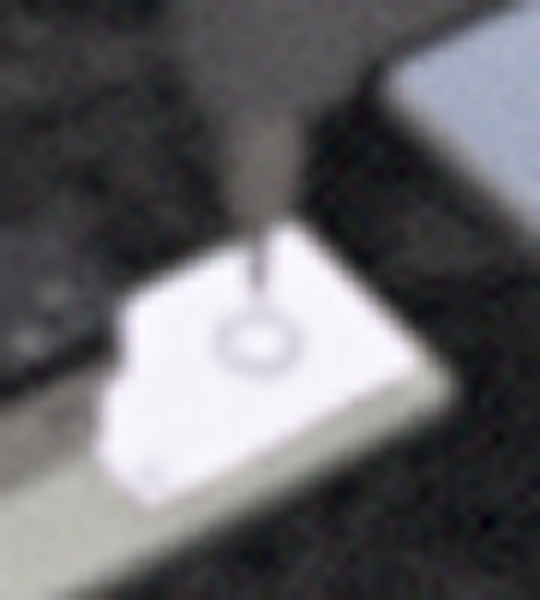

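The ring is at crop (258,341) and the tip at (260,302), which is the expected offset for directly under the needle. Now rise, shut the jaws and go over the knob.

```bash
python3 -m pendant '[{"dx":0,"dy":0,"dz":-0.02,"ax":0,"ay":0,"az":0,"claw":0.6},{"dx":0,"dy":0,"dz":-0.06,"ax":0,"ay":0,"az":0,"claw":0.6},{"dx":0,"dy":0,"dz":-0.11,"ax":0,"ay":0,"az":0,"claw":0.6},{"dx":0,"dy":0,"dz":-0.16,"ax":0,"ay":0,"az":0,"claw":0},{"dx":0,"dy":0,"dz":-0.2,"ax":0,"ay":0,"az":0,"claw":0},{"dx":0,"dy":0,"dz":-0.21,"ax":0,"ay":0,"az":0,"claw":0},{"dx":-0.04,"dy":0,"dz":-0.21,"ax":0,"ay":0,"az":0,"claw":0},{"dx":-0.08,"dy":0,"dz":-0.21,"ax":0,"ay":0,"az":0,"claw":0},{"dx":-0.115,"dy":0,"dz":-0.21,"ax":0,"ay":0,"az":0,"claw":0},{"dx":-0.1293,"dy":-0.0006,"dz":-0.21,"ax":0,"ay":0,"az":0,"claw":0},{"dx":-0.1293,"dy":-0.0006,"dz":-0.21,"ax":0,"ay":0,"az":0,"claw":0},{"dx":-0.1293,"dy":-0.0006,"dz":-0.21,"ax":0,"ay":0,"az":0,"claw":0}]' 20
python3 - <<'E'
from h import *
import cv2
goto([.6217,-.0046,.39],103.3)
for n in("side","top"): cv2.imwrite(f"pics/{n}6.png",robot.snapshot(n)[:,:,::-1])
a=cv2.imread("pics/side6.png")[100:250,190:350]
cv2.imwrite("pics/side6c.png",cv2.resize(a,None,fx=4,fy=4,interpolation=cv2.INTER_CUBIC))
E
```

```text
t: 6.65
tcp_pos: [0.6213, -0.0046, 0.4286]
tcp_rot: [-0.002, -0.113, 0.994, -0.0]
force: [0.2, 0.7, -0.1]
grip_width: 0.0003
t 6.65 tcp [ 0.6213 -0.0046  0.4286] F [ 0.16  0.66 -0.06] w 0.0003 q [-0.19  0.16  1.61 -0.    1.37 -1.99]
d mm [-0.5 -0.1 38.6] rv [-0.01 -0.22 -0.37]
```

View pics/side6c.png

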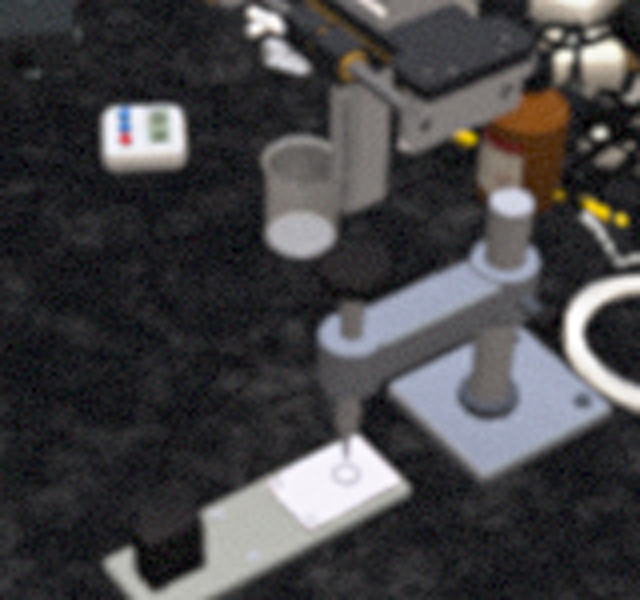

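View pics/top6.png

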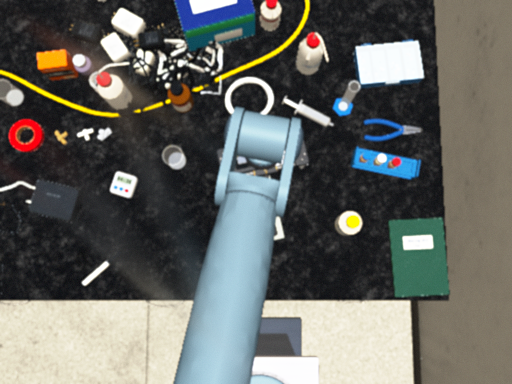

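The shut fingertips stand over the knob (tips at about (365,210) in the side crop), and the ring is still under the needle. I'll press down and watch the force.

```bash
python3 -m pendant '[{"dx":0,"dy":0,"dz":0.02,"ax":0,"ay":0,"az":0,"claw":0},{"dx":0,"dy":0,"dz":0.035,"ax":0,"ay":0,"az":0,"claw":0},{"dx":0,"dy":0,"dz":0.04,"ax":0,"ay":0,"az":0,"claw":0},{"dx":0,"dy":0,"dz":0.043,"ax":0,"ay":0,"az":0,"claw":0},{"dx":0,"dy":0,"dz":0.046,"ax":0,"ay":0,"az":0,"claw":0},{"dx":0,"dy":0,"dz":0.049,"ax":0,"ay":0,"az":0,"claw":0},{"dx":0,"dy":0,"dz":0.051,"ax":0,"ay":0,"az":0,"claw":0},{"dx":0,"dy":0,"dz":0.052,"ax":0,"ay":0,"az":0,"claw":0},{"dx":0,"dy":0,"dz":0.052,"ax":0,"ay":0,"az":0,"claw":0}]' 20
python3 - <<'E'
from h import *
import cv2
goto([.6217,-.0046,.375],103.3)
cv2.imwrite("pics/side7.png",robot.snapshot("side")[:,:,::-1])
a=cv2.imread("pics/side7.png")[130:240,230:310]
cv2.imwrite("pics/side7d.png",cv2.resize(a,None,fx=5,fy=5,interpolation=cv2.INTER_CUBIC))
E
```

```text
t: 7.65
tcp_pos: [0.6209, -0.0049, 0.378]
tcp_rot: [-0.001, -0.112, 0.994, -0.001]
force: [-2.9, 0.4, 5.2]
grip_width: 0.0003
t 7.65 tcp [ 0.6209 -0.0049  0.378 ] F [-2.9   0.41  5.18] w 0.0003 q [-0.19  0.2   1.66 -0.    1.28 -1.99]
d mm [-0.8  0.1  3. ] rv [-0.07 -0.11 -0.4 ]
```

View pics/side7d.png

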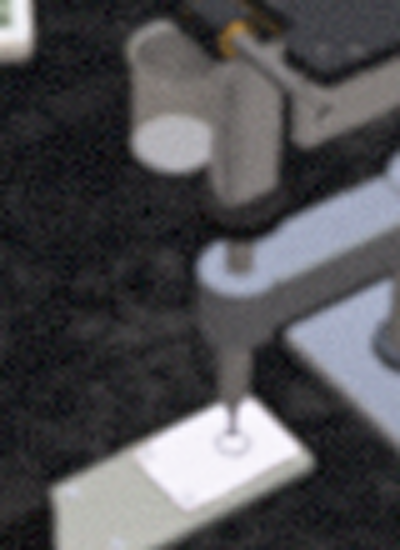

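The knob is down about 9 mm at 5 N, and the tip is inside the ring in the picture (about (232,433), ring centre (232,443)). Pushing the rest of the way.

```bash
python3 -m pendant '[{"dx":0,"dy":0,"dz":0.002,"ax":0,"ay":0,"az":0,"claw":0},{"dx":0,"dy":0,"dz":0.003,"ax":0,"ay":0,"az":0,"claw":0},{"dx":0,"dy":0,"dz":0.004,"ax":0,"ay":0,"az":0,"claw":0},{"dx":0,"dy":0,"dz":0.004,"ax":0,"ay":0,"az":0,"claw":0},{"dx":0,"dy":0,"dz":0.004,"ax":0,"ay":0,"az":0,"claw":0}]' 20
python3 - <<'E'
from h import *
import cv2
goto([.6217,-.0046,.375],103.3)
E
```

```text
t: 8.2
tcp_pos: [0.621, -0.0048, 0.3752]
tcp_rot: [-0.001, -0.112, 0.994, -0.001]
force: [-5.8, 0.9, 8.5]
grip_width: 0.0003
t 8.2 tcp [ 0.621  -0.0048  0.3752] F [-5.79  0.94  8.51] w 0.0003 q [-0.19  0.21  1.66 -0.    1.28 -1.99]
d mm [-0.7  0.1  0.2] rv [-0.08 -0.09 -0.39]
```

```bash
python3 -m pendant '[{"dx":0,"dy":0,"dz":0.002,"ax":0,"ay":0,"az":0,"claw":0},{"dx":0,"dy":0,"dz":0.003,"ax":0,"ay":0,"az":0,"claw":0},{"dx":0,"dy":0,"dz":0.003,"ax":0,"ay":0,"az":0,"claw":0},{"dx":0,"dy":0,"dz":0.003,"ax":0,"ay":0,"az":0,"claw":0}]' 20
python3 - <<'E'
from h import *
import cv2
goto([.6217,-.0046,.43],103.3)
cv2.imwrite("pics/side8.png",robot.snapshot("side")[:,:,::-1])
a=cv2.imread("pics/side8.png")[190:240,255:300]
cv2.imwrite("pics/side8d.png",cv2.resize(a,None,fx=12,fy=12,interpolation=cv2.INTER_CUBIC))
E
```

```text
t: 8.6
tcp_pos: [0.6211, -0.0048, 0.3747]
tcp_rot: [-0.001, -0.113, 0.994, -0.001]
force: [-9.3, -0.1, 15.2]
grip_width: 0.0005
t 8.6 tcp [ 0.6211 -0.0048  0.3747] F [-9.29 -0.07 15.19] w 0.0005 q [-0.19  0.21  1.66 -0.    1.28 -1.99]
d mm [ -0.6  -0.1 -55.3] rv [-0.1  -0.1  -0.38]
```

View pics/side8d.png

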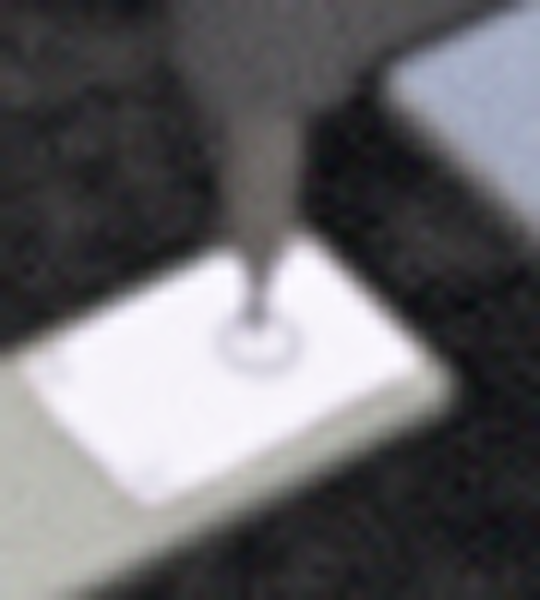

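Run:
```python
from h import *
import cv2
s=lambda U,V,z:px("side",*crop(U,V,255,190,12),z).round(4)
print("tip",s(257.5,330,.014),s(257.5,336,.014),"ring",s(258.5,343,.014))
a=cv2.imread("pics/side8.png",0).astype(int)
print(a[212:224,271:282])
```

```text
tip [ 0.6226 -0.0016] [ 0.6219 -0.0031] ring [ 0.6213 -0.005 ]
[[200 231 242 230 162 113 148 215 241 249 243]
 [243 247 247 239 187 131 174 237 248 248 247]
 [246 244 247 241 196 157 200 244 247 246 246]
 [244 244 243 233 179 150 201 236 244 246 246]
 [243 242 231 208 170 152 192 220 233 243 244]
 [244 235 219 210 202 191 220 222 218 236 243]
 [243 234 216 222 230 228 237 232 214 230 244]
 [243 236 221 219 229 230 231 223 213 234 244]
 [242 241 233 218 214 215 213 214 224 239 243]
 [244 242 242 237 231 224 225 230 239 245 243]
 [244 244 244 245 242 241 241 243 244 245 245]
 [241 244 244 244 243 243 243 244 245 245 242]]
```

The needle's dark line runs to about row 217, just above the ring centre at row 218.3, so the tip is inside the ring, about 2 mm off at most. The force is 15 N, well over the spring's 6 N, so it's in contact. Now release the knob and back off.

```bash
python3 -m pendant '[{"dx":0,"dy":0,"dz":-0.004,"ax":0,"ay":0,"az":0,"claw":0},{"dx":0,"dy":0,"dz":-0.01,"ax":0,"ay":0,"az":0,"claw":0},{"dx":0,"dy":0,"dz":-0.02,"ax":0,"ay":0,"az":0,"claw":0},{"dx":0,"dy":0,"dz":-0.05,"ax":0,"ay":0,"az":0,"claw":0},{"dx":0,"dy":0,"dz":-0.09,"ax":0,"ay":0,"az":0,"claw":0},{"dx":0,"dy":0,"dz":-0.1,"ax":0,"ay":0,"az":0,"claw":0},{"dx":0,"dy":0,"dz":-0.1,"ax":0,"ay":0,"az":0,"claw":0},{"dx":0,"dy":0,"dz":-0.1,"ax":0,"ay":0,"az":0,"claw":0}]' 20
python3 - <<'E'
from h import *
import cv2
goto([.6217,-.0046,.43],103.3)
cv2.imwrite("pics/side9.png",robot.snapshot("side")[:,:,::-1])
i=cv2.imread("pics/side9.png");a=i[190:240,255:300]
b=i[100:250,190:350]
cv2.imwrite("pics/side9d.png",np.hstack([cv2.resize(a,(405,450),interpolation=cv2.INTER_CUBIC),cv2.resize(b,(392,450))[:,:392]]))
E
```

```text
t: 9.45
tcp_pos: [0.621, -0.0045, 0.473]
tcp_rot: [-0.002, -0.113, 0.994, -0.001]
force: [-0.1, -0.3, -1.3]
grip_width: 0.0007
t 9.45 tcp [ 0.621  -0.0045  0.473 ] F [-0.07 -0.31 -1.29] w 0.0007 q [-0.19  0.13  1.56 -0.    1.45 -1.99]
d mm [-0.8 -0.2 43. ] rv [-0.04 -0.2  -0.38]
```

View pics/side9d.png

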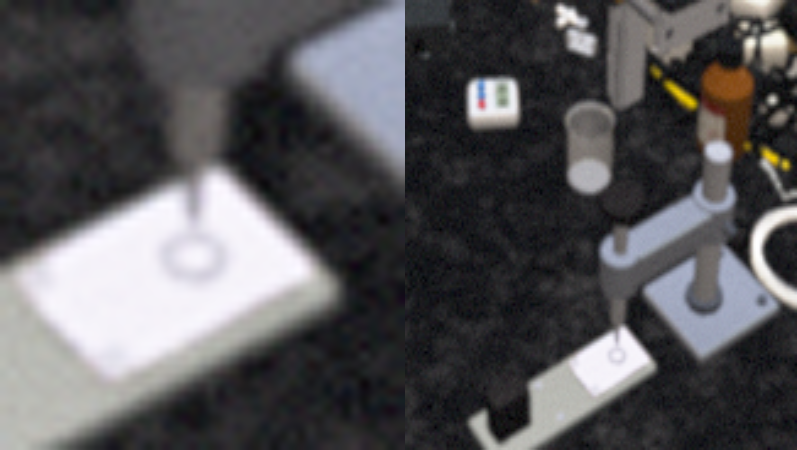

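View pics/side9.png

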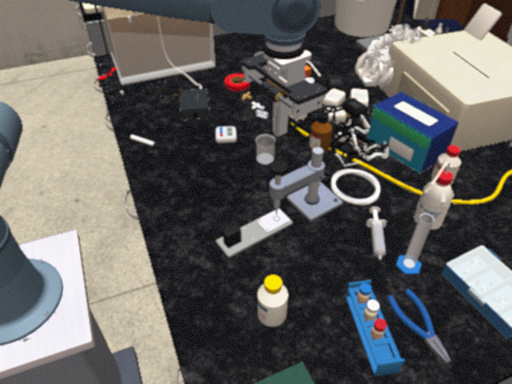

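The knob is back up, with the needle tip at about (195,226) above the ring at (193,255) in the crop. The carrier hasn't moved, the arm is clear, and the bottle (272,301) and beaker (265,149) are where they were.

```bash
python3 -c "
from plant import robot
robot.sign_off()"
```

```text
the job is handed in; nothing more can be done
```

The job is done and handed in at about 9.5 s of the 54 s allowed; sign-off gave no verdict.

**What I did:** I gripped the carrier by its grip block and slid it flat along the bench until the ring was under the needle. After a correction of about 1 mm, I let go of it. With the shut fingertips I then pushed the knob straight down about 12 mm and let it spring back.

**Last checks:**
- **Needle contact:** the upward force at the fingertips reached 15 N at full travel, well over the 6 N the spring gives there. The needle was therefore pressing on the coupon, with its tip inside the ring in the side view.
- **Final state:** the knob is up, the carrier stayed where I left it, and the bottle and beaker haven't moved. The arm is clear of everything.

**Disagreement:** the side and top views differ by 1–3 mm on how far the ring's centre is from the needle tip. The worst reading was about 3 mm, inside the 7 mm limit.

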